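# Move the impact sockets to the road-service tray in order

### The job

Pack the four impact sockets for the road-service van: move them from the grey rail into the orange tray, one upright in each bay, keeping their order as counted from the white-painted ends. The socket that stands nearest the white end of the grey rail goes into the bay nearest the white end of the orange tray, and so on down the row to the black ends. Do not let any socket fall over on the way.

Things in the scene. Friction and masses are not known exactly. Their poses are not given: they have to be found in the camera images.
- socket_blue: deep impact socket, an upright dark steel cylinder 28 mm in diameter and 80 mm tall with a blue sleeve round it from 16 to 70 mm height; origin at the centre of its underside, z up along its axis; about 0.2 to 0.4 kg; grip it across its diameter anywhere on the sleeve
- socket_yellow: deep impact socket, an upright dark steel cylinder 30 mm in diameter and 80 mm tall with a yellow sleeve round it from 16 to 70 mm height; origin at the centre of its underside, z up along its axis; about 0.2 to 0.4 kg; grip it across its diameter anywhere on the sleeve
- socket_red: deep impact socket, an upright dark steel cylinder 32 mm in diameter and 80 mm tall with a red sleeve round it from 16 to 70 mm height; origin at the centre of its underside, z up along its axis; about 0.2 to 0.4 kg; grip it across its diameter anywhere on the sleeve
- socket_green: deep impact socket, an upright dark steel cylinder 34 mm in diameter and 80 mm tall with a green sleeve round it from 16 to 70 mm height; origin at the centre of its underside, z up along its axis; about 0.2 to 0.4 kg; grip it across its diameter anywhere on the sleeve
- disc_blue: blue disc, 48 mm across and 3 mm thick, fixed on the grey steel rail (72 mm wide, 264 mm long, 8 mm thick); the blue socket stands on it at the start. Origin at the centre of its underside. The four discs stand in a straight row, 55 mm from centre to centre, in any order; each disc's y axis runs along the rail and points to the rail's white-painted end (its other end is black), x across the rail. The discs stay put
- disc_yellow: yellow disc, 48 mm across and 3 mm thick, fixed on the grey steel rail (72 mm wide, 264 mm long, 8 mm thick); the yellow socket stands on it at the start. Origin at the centre of its underside. The four discs stand in a straight row, 55 mm from centre to centre, in any order; each disc's y axis runs along the rail and points to the rail's white-painted end (its other end is black), x across the rail. The discs stay put
- disc_red: red disc, 48 mm across and 3 mm thick, fixed on the grey steel rail (72 mm wide, 264 mm long, 8 mm thick); the red socket stands on it at the start. Origin at the centre of its underside. The four discs stand in a straight row, 55 mm from centre to centre, in any order; each disc's y axis runs along the rail and points to the rail's white-painted end (its other end is black), x across the rail. The discs stay put
- disc_green: green disc, 48 mm across and 3 mm thick, fixed on the grey steel rail (72 mm wide, 264 mm long, 8 mm thick); the green socket stands on it at the start. Origin at the centre of its underside. The four discs stand in a straight row, 55 mm from centre to centre, in any order; each disc's y axis runs along the rail and points to the rail's white-painted end (its other end is black), x across the rail. The discs stay put
- tray: orange tray, fixed, 72 (x) by 264 mm (y), four black-floored bays in a row along its y axis, each 64 (x) by 51 mm (y) inside, walls 4 mm thick and 8 mm high above the bay floor; bay centres at x = 0, y = -82.5, -27.5, 27.5, 82.5 mm; origin at the centre of its underside, bay floors 8 mm above it. It lies left or right of the rail; loose items near both are up to 80 mm tall, taller things stand 90 mm or more away
- end_white: white-painted end block, 60 x 16 x 20 mm, fixed on one end of the orange tray (at y = +122 or -122 mm in the tray's frame, 8 mm above its underside; differs from start to start; the other end has a black block); origin at the centre of its underside. The nearest bay's centre is 39.5 mm from it, the next ones 94.5, 149.5 and 204.5 mm
Things that resemble listed ones, but are neither listed nor needed, are in the scene too. Leave any pink or purple look-alike of the socket_blue alone.

How it is judged:
By the outcome, as a careful person would: the job done as asked, in the order asked, and still so for the second after the job is handed in, with the robot touching nothing.
It also fails if it takes over 115 s, if anything falls off the work surface, if the arm or the gripper's body presses on something with over 40 N, if the wrist force passes 120 N, or if a joint passes its speed limit or range.

### The arm

A 6-joint arm with a two-finger parallel gripper is mounted at the origin on the work surface. World frame = base frame: x ahead of the robot, y to its left, z up, the work surface at z = 0. Lengths are in mm, angles in rad, forces in N, time in s.
With the tool pointing down it reaches from about 325 to 925 mm from the base axis. Payload 3.1 kg.
Tool frame: the origin (TCP) lies at the very end of the fingers, on their centre line; the grasp point (between the pads) lies 19 mm behind it; z points along the fingers, y is the line along which they close (so a half turn about z gives the same grasp; the last joint's range is limited). The gripper opens to 85 mm and grips with 20 to 120 N. Pads are 22 mm wide; open, the fingers measure 114 mm over their backs; the gripper's body (76 mm by 85 mm) begins 54 mm behind the grasp point. The pads swing forward as they close: fully open they stand 13 mm farther back than shut.
Start: joints at [1.218, 0.217, 1.613, -0, 1.311, -0.112], TCP at [149.03, 606.984, 231.3] pointing down, gripper open.
Joint ranges: [-2.75, 2.75], [-0.78, 2.1], [0.31, 2.55], [-1.13, 4.27], [0.13, 2.63], [-2.58, 2.58]. Speed limits (rad/s): [2.79, 2.79, 3.14, 3.14, 3.14, 3.14].

### API

Orientations are given as a unit quaternion [x, y, z, w].
In Python, from workcell import readout, optics, ctrl gives the robot as it stands.
- The arm moves only by the tool move_arm, never from a script. Its argument "commands" is a list of rows, each a list of 7 numbers: the finger opening in mm, from 0 to 85.4, then the shift along the tool's x, y, z as a fraction of full scale, then the turn, a rotation vector about the tool's x, y, z as a fraction of full scale. A call has 1 to 12 rows; each row is the pose to reach, as a shift and turn from the pose commanded when the call began, along the tool's axes at that moment; what a row does not reach only later rows make up. Full scale, the value 1, is 40 cm for a shift and 60 degrees for a turn. A row lasts 1/10 s, in which the tool goes at most 50 mm and 8.59 degrees, less where a joint would pass 70% of its speed; a pose out of reach is approached as far as the arm can. A call with a number of a shift or a turn outside -1 to 1 is refused whole. A call with a gripper value outside its range is refused whole. The fingers move at their own pace and stop on an object; the grip force is fixed at half the most. Time passes only in rows, so rows that repeat a pose let the fingers close. It gives the time, the measured TCP pose, the force, the opening and the grip force at its end, in the units of the state.
- readout.get_state(): the state, without advancing time (a new reading comes with each control period).
- optics.grab_frame(name): name is "scene" or "top" or "wrist"; returns the picture (400x640x3 uint8, red, green, blue); there is no depth.
- optics.camera_model(name): a dict with "fovy" (degrees; the focal length in pixels is half the picture's height over the tangent of half this angle, whatever the lens; pixels are square), "cx", "cy" (the principal point, pixels), "pose" (4x4, takes a point from camera to world coordinates); the wrist camera has in their place "T_tool_cam" (4x4, takes a point from camera to tool coordinates, whose origin is the TCP and whose axes are the flange's). Camera axes: x right, y up, looking along -z (the intrinsics and any distortion apply to the point x, -y, -z); pixel columns grow to the right and rows downward; lengths in mm; the calibration is good to about 2 mm. A picture is of the moment at which its call begins: read the wrist's pose just before it. camera_model takes no time and is no camera call.
- ctrl.close_job(): hands the job in; it is judged then, once.
The state is a dict: "t": time; "joint_positions": joint angles; "joint_vel": joint speeds; "joint_torque": joint torques, N m; "ee_pos": TCP position; "tool_rot": TCP orientation; "contact_force": force on the tool from outside, world axes, zero at the start; "moment": the same for the moment, N m; "opening": opening from 0.0 (shut) to 1.0 (fully open); "grasp_force": force on a finger pad.
Only numpy, scipy, OpenCV 4.12 (cv2) and the standard library are available. Lean on these libraries where they do the work, as an engineer would, in place of code of your own. Each camera call takes 0.05 s, during which the arm holds its last target. There are 200 camera calls.

## Working session

There is one attempt and no reset: what is moved stays moved. The work goes in short steps, Python scripts to look and compute and a tool call to move; the robot and the scene stay as the last step left them, time stands still between calls to the robot, and variables do not carry over. Pictures are saved under pics/ and viewed, at most 14 in all, crops included, and the job is handed in when it is done.

Besides the shell and the picture viewer there is one more tool, called after ">>>" by a JSON object that holds its "name" and its "arguments", one argument or row to a line. move_arm: Moves the arm, as the interface text tells. Shift numbers are shares of 40 cm and turn numbers shares of 60 degrees, none past 1 either way. Its arguments: {"type":"object","properties":{"commands":{"type":"array","items":{"type":"array","items":{"type":"number"}}}},"required":["commands"]}

```bash
mkdir -p pics; python3 - <<'E'
from workcell import readout, optics, ctrl
import cv2
for n in ["scene","top","wrist"]:
    m=optics.camera_model(n); print(n,m)
    cv2.imwrite(f"pics/{n}0.png",optics.grab_frame(n)[:,:,::-1])
s=readout.get_state();print(s['t'],s['ee_pos'],s['tool_rot'],s['opening'])
E
```

```text
scene {'fovy': 57.745730543259036, 'cx': 321.7063701802774, 'cy': 204.75112160492412, 'pose': array([[-3.37454384e-01, -7.99605679e-01,  4.96744700e-01,
         1.02247980e+03],
       [ 9.41326264e-01, -2.89679472e-01,  1.73178141e-01,
         1.97105973e+02],
       [ 5.42251736e-03,  5.26038556e-01,  8.50443434e-01,
         7.98298587e+02],
       [ 0.00000000e+00,  0.00000000e+00,  0.00000000e+00,
         1.00000000e+00]])}
top {'fovy': 44.78805659794766, 'cx': 317.8488639692702, 'cy': 198.05140834639468, 'pose': array([[-1.47309118e-02,  9.81296418e-01, -1.91938377e-01,
         3.83269191e+02],
       [-9.99888532e-01, -1.39896910e-02,  5.21644589e-03,
         3.95068991e+01],
       [ 2.43372109e-03,  1.91993825e-01,  9.81393116e-01,
         1.05868212e+03],
       [ 0.00000000e+00,  0.00000000e+00,  0.00000000e+00,
         1.00000000e+00]])}
wrist {'fovy': 69.23887591155642, 'cx': 319.6693330128715, 'cy': 205.16506566129507, 'T_tool_cam': array([[-1.85396041e-04,  9.51552110e-01,  3.07487475e-01,
         7.92417823e+01],
       [ 9.99999578e-01,  4.53244347e-04, -7.99673717e-04,
        -1.47413117e+00],
       [-9.00298173e-04,  3.07487196e-01, -9.51551792e-01,
        -1.43470003e+02],
       [ 0.00000000e+00,  0.00000000e+00,  0.00000000e+00,
         1.00000000e+00]])}
0.15 [148.78964183 606.35302683 230.2030783 ] [ 1.20088607e-01  9.92762684e-01 -9.66581150e-04 -2.15256344e-04] 1.0015769824349425
```

View pics/top0.png

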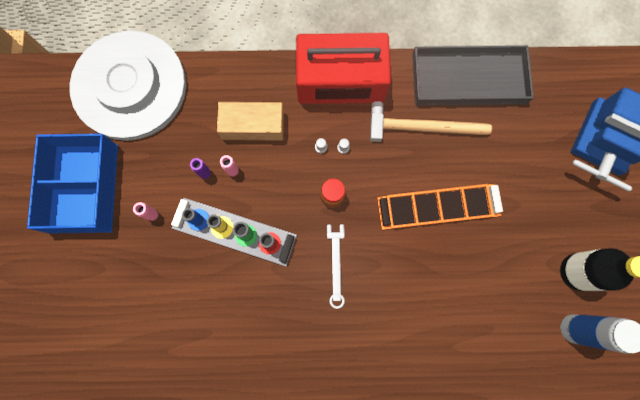

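View pics/scene0.png

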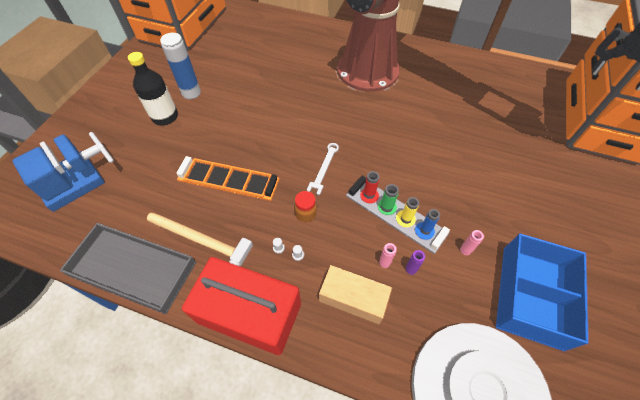

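The top view shows the rail with its white end on the left (182,213); from there the order is blue, yellow, green, red. The tray's white block is at the right end (497,199). I'll enlarge both.

```bash
python3 - <<'E'
import cv2,numpy as np
t=cv2.imread('pics/top0.png')
a=cv2.resize(t[190:270,165:305],None,fx=5,fy=5,interpolation=cv2.INTER_CUBIC)
b=cv2.resize(t[175:235,370:510],None,fx=5,fy=5,interpolation=cv2.INTER_CUBIC)[:200*3//2]
cv2.imwrite('pics/c_top.png',np.vstack([a[:,:],b[:200*1]]) if 0 else a); 
cv2.imwrite('pics/c_tray.png',b)
E
```

```text
(no output)
```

View pics/c_top.png

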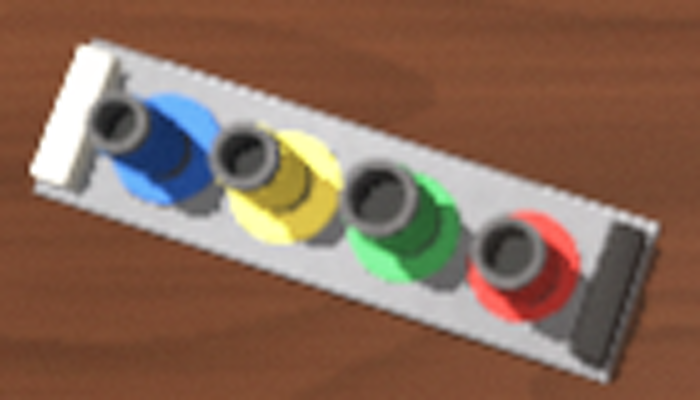

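View pics/c_tray.png

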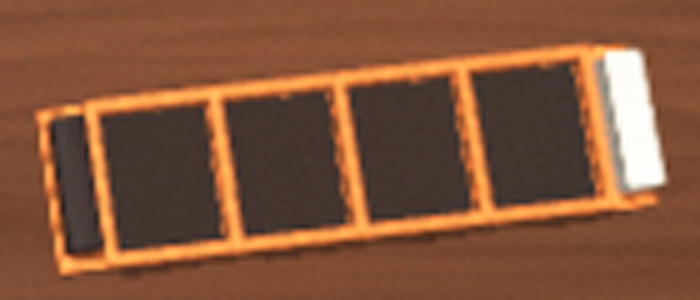

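```bash
cat > h.py <<'E'
import numpy as np
from scipy.spatial.transform import Rotation as R
from workcell import readout, optics, ctrl
def ray(name,uv,z,state=None):
    m=optics.camera_model(name)
    if 'pose' in m: T=m['pose']
    else:
        W=np.eye(4);W[:3,:3]=R.from_quat(state['tool_rot']).as_matrix();W[:3,3]=state['ee_pos'];T=W@m['T_tool_cam']
    f=200/np.tan(np.radians(m['fovy']/2)); uv=np.atleast_2d(np.array(uv,float))
    d=np.c_[(uv[:,0]-m['cx'])/f,-(uv[:,1]-m['cy'])/f,-np.ones(len(uv))]@T[:3,:3].T
    return T[:3,3]+d*((z-T[2,3])/d[:,2])[:,None]
E
python3 - <<'E'
from h import *
np.set_printoptions(precision=1,suppress=True)
A=lambda l,o:np.array(l)/5+np.array(o)-.4
d=ray('top',A([(168,150),(286,187),(404,226),(524,265)],(165,190)),11);print(d[:,:2],np.linalg.norm(np.diff(d,axis=0),axis=1))
s=ray('top',A([(121,124),(247,155),(381,197),(511,254)],(165,190)),91);print(s[:,:2])
r=ray('top',A([(95,42),(35,190),(655,225),(605,380)],(165,190)),8);print(r[:,:2],r.mean(0),np.linalg.norm(r[0]-r[2]))
w=ray('top',A([(218,95),(232,240),(340,80),(358,228),(464,68),(484,213)],(370,175)),16)
print(w[:,:2]); c=w.reshape(3,2,3).mean(1);print(c);print(np.linalg.norm(np.diff(c,axis=0),axis=1))
E
```

```text
[[544.  295.3]
 [527.1 243.6]
 [509.3 192.1]
 [491.6 140. ]] [54.5 54.5 55. ]
[[542.6 295.1]
 [529.3 244. ]
 [511.5 189.8]
 [487.8 137.6]]
[[593.1 329.8]
 [527.7 353.4]
 [508.5  83.5]
 [442.  105.3]] [517.8 218.    8. ] 260.4558192518961
[[ 594.2 -175.4]
 [ 529.9 -178.1]
 [ 600.1 -229.3]
 [ 534.4 -233.1]
 [ 604.7 -284.2]
 [ 540.2 -288.3]]
[[ 562.  -176.7   16. ]
 [ 567.3 -231.2   16. ]
 [ 572.5 -286.3   16. ]]
[54.7 55.3]
```

View pics/wrist0.png

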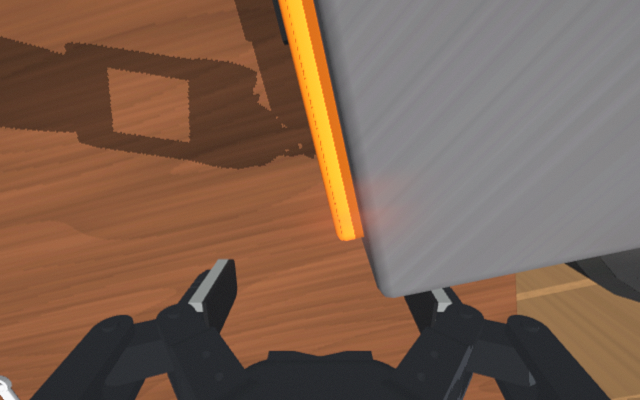

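>>> {"name": "move_arm", "arguments": {
  "commands": [
    [60, -0.75, -0.48, 0, 0, 0, 1],
    [60, -0.75, -0.48, 0, 0, 0, 1],
    [60, -0.75, -0.48, 0, 0, 0, 1],
    [60, -0.75, -0.48, 0, 0, 0, 1],
    [60, -0.75, -0.48, 0, 0, 0, 1],
    [60, -0.75, -0.48, 0, 0, 0, 1],
    [60, -0.75, -0.48, 0, 0, 0, 1],
    [60, -0.75, -0.48, 0, 0, 0, 1],
    [60, -0.75, -0.48, 0, 0, 0, 1]
  ]
}}

```text
t: 1.05
ee_pos: [395.4, 347.8, 231.0]
tool_rot: [0.601, 0.799, -0.0, -0.0]
contact_force: [0.0, 0.4, 0.0]
opening: 0.703
grasp_force: 0.0
```

```bash
cat >> h.py <<'E'
def plan(p,yaw,s=None):
    """row (shift/400, turn/60deg) to put TCP at p, tool down with y axis at yaw deg"""
    s=s or readout.get_state(); M=R.from_quat(s['tool_rot'])
    a=np.radians(yaw); y=np.array([np.cos(a),np.sin(a),0]); z=np.array([0,0,-1.]); x=np.cross(y,z)
    sh=M.inv().apply(np.array(p)-s['ee_pos'])/400
    tv=(M.inv()*R.from_matrix(np.c_[x,y,z])).as_rotvec()/np.radians(60)
    print('from',s['ee_pos'].round(1) if hasattr(s['ee_pos'],'round') else s['ee_pos'],'shift',sh.round(4),'turn',tv.round(4),'t',s['t'])
E
python3 -c "
from h import *
plan((518,218,230),-18.65)"
```

```text
from [395.4 347.8 231. ] shift [-0.3966  0.2049  0.0023] turn [-7.000e-04  1.000e-04  5.784e-01] t 1.05
```

>>> {"name": "move_arm", "arguments": {
  "commands": [
    [60, -0.397, 0.205, 0, 0, 0, 0.579],
    [60, -0.397, 0.205, 0, 0, 0, 0.579],
    [60, -0.397, 0.205, 0, 0, 0, 0.579],
    [60, -0.397, 0.205, 0, 0, 0, 0.579],
    [60, -0.397, 0.205, 0, 0, 0, 0.579],
    [60, -0.397, 0.205, 0, 0, 0, 0.579]
  ]
}}

```text
t: 1.65
ee_pos: [516.9, 220.6, 230.9]
tool_rot: [0.811, 0.585, -0.0, -0.001]
contact_force: [-0.5, 0.1, 0.4]
opening: 0.701
grasp_force: 0.0
```

```bash
python3 - <<'E'
from h import *
import cv2,pickle
s=readout.get_state();im=optics.grab_frame('wrist');pickle.dump(s,open('s1.pkl','wb'))
cv2.imwrite('pics/w1.png',im[:,:,::-1]);print(s['ee_pos'],s['opening'])
E
```

```text
[516.87332028 220.55283598 230.8534756 ] 0.701469494056428
```

View pics/w1.png

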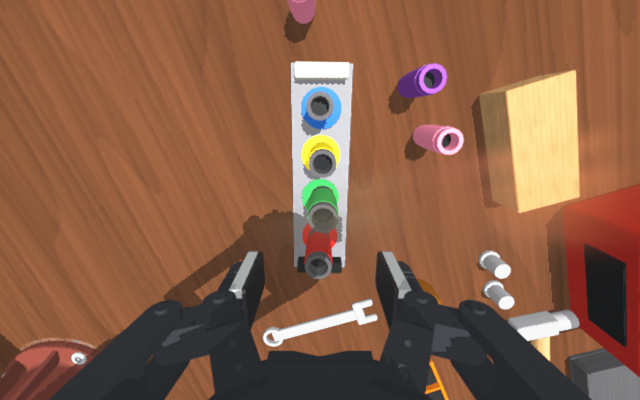

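```bash
python3 - <<'E'
from h import *
import pickle
np.set_printoptions(precision=1,suppress=True)
s=pickle.load(open('s1.pkl','rb'))
t=ray('wrist',[(319.5,107),(322,163),(322.5,217),(318.5,265)],91,s)[:,:2];print(t)
print('disc',ray('wrist',[(321,107),(321,155)],11,s)[:,:2])
r=ray('wrist',[(293,63),(353,64)],8,s)[:,:2];print(r)
# look-alikes: distance along/across the row from blue
u=np.array([np.cos(np.radians(71.35)),np.sin(np.radians(71.35))]);v=np.array([u[1],-u[0]])
b=t[0]
for n,p,z in [('purp top',(433,78),80),('purp base',(404,90),0),('pink top',(450,141),80),('pink base',(420,138),0)]:
    q=ray('wrist',[p],z,s)[0,:2];print(n,q,(q-b)@u,(q-b)@v)
E
```

```text
[[541.9 298.2]
 [527.8 248.1]
 [510.6 194.3]
 [488.8 142.3]]
disc [[543.8 298.9]
 [526.  245. ]]
[[528.4 354.5]
 [593.4 331.7]]
purp top [650.7 289.2] 26.2845590485848 105.94875709249919
purp base [644.7 285.9] 21.188125930686418 101.34447639813482
pink top [655.1 226.9] -31.35035220152532 130.01872439272788
pink base [650.8 224.4] -35.14488125458767 126.8007567951535
```

```bash
python3 -c "
from h import *
s=readout.get_state();print(s['joint_vel'])
plan((542.3,296.7,130),-18.65)"
```

```text
[ 0.01294116 -0.00882561  0.00737884 -0.00461956 -0.00307335  0.00278898]
from [516.5 220.9 230.9] shift [0.2001 0.002  0.2522] turn [-0.0015 -0.0002  0.005 ] t 1.7
```

>>> {"name": "move_arm", "arguments": {
  "commands": [
    [60, 0.1, 0.001, 0.12, 0, 0, 0],
    [60, 0.2, 0.002, 0.25, 0, 0, 0],
    [60, 0.2, 0.002, 0.25, 0, 0, 0],
    [60, 0.2, 0.002, 0.25, 0, 0, 0],
    [60, 0.2, 0.002, 0.25, 0, 0, 0],
    [60, 0.2, 0.002, 0.25, 0, 0, 0]
  ]
}}

```text
t: 2.3
ee_pos: [544.1, 295.7, 133.2]
tool_rot: [0.811, 0.585, 0.001, 0.0]
contact_force: [0.8, -0.2, 0.2]
opening: 0.698
grasp_force: 0.0
```

```bash
python3 - <<'E'
from h import *
import cv2,pickle
plan((542.3,296.7,35),-18.65)
s=readout.get_state();im=optics.grab_frame('wrist');pickle.dump(s,open('s2.pkl','wb'))
cv2.imwrite('pics/w2.png',im[:,:,::-1]);print(s['ee_pos'],s['opening'])
E
```

```text
from [544.1 295.7 133.2] shift [ 0.0005 -0.0056  0.2454] turn [ 0.0019 -0.0015  0.0034] t 2.3
[544.11423253 295.7078673  133.1656089 ] 0.6983278373537616
```

View pics/w2.png

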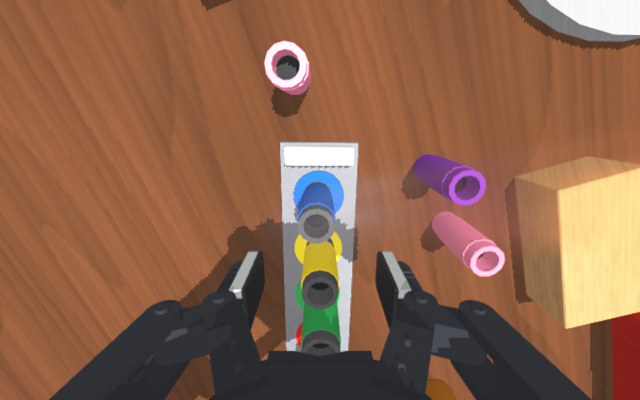

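```bash
python3 - <<'E'
from h import *
import pickle
s=pickle.load(open('s2.pkl','rb'))
print(ray('wrist',[(316.5,222),(320.5,290)],91,s)[:,:2].round(1),ray('wrist',[(318.5,193)],11,s)[:,:2].round(1))
E
```

```text
[[543.5 301.6]
 [529.1 249.5]] [[544.3 299.9]]
```

>>> {"name": "move_arm", "arguments": {
  "commands": [
    [60, 0.0055, -0.006, 0.08, 0, 0, 0],
    [60, 0.0055, -0.006, 0.17, 0, 0, 0],
    [60, 0.0055, -0.006, 0.245, 0, 0, 0],
    [60, 0.0055, -0.006, 0.245, 0, 0, 0],
    [60, 0.0055, -0.006, 0.245, 0, 0, 0],
    [0, 0.0055, -0.006, 0.245, 0, 0, 0],
    [0, 0.0055, -0.006, 0.245, 0, 0, 0],
    [0, 0.0055, -0.006, 0.245, 0, 0, 0],
    [0, 0.0055, -0.006, 0.245, 0, 0, 0],
    [0, 0.0055, -0.006, 0.245, 0, 0, 0],
    [0, 0.0055, -0.006, 0.245, 0, 0, 0]
  ]
}}

```text
t: 3.45
ee_pos: [543.9, 298.7, 36.2]
tool_rot: [0.812, 0.584, 0.002, 0.0]
contact_force: [-2.5, -0.1, 6.8]
opening: 0.31
grasp_force: 58.4
```

```bash
python3 -c "
from h import *
plan((542.6,298.5,140),-18.65)"
```

```text
from [543.9 298.7  36.2] shift [-0.0009 -0.0023 -0.2595] turn [ 0.0026 -0.0025  0.002 ] t 3.45
```

>>> {"name": "move_arm", "arguments": {
  "commands": [
    [0, 0, 0, -0.05, 0, 0, 0],
    [0, 0, 0, -0.15, 0, 0, 0],
    [0, 0, 0, -0.25, 0, 0, 0],
    [0, -0.06, 0.024, -0.26, 0, 0, 0],
    [0, -0.15, 0.06, -0.26, 0, 0, 0],
    [0, -0.25, 0.1, -0.26, 0, 0, -0.08],
    [0, -0.35, 0.14, -0.26, 0, 0, -0.16],
    [0, -0.45, 0.18, -0.26, 0, 0, -0.24],
    [0, -0.55, 0.22, -0.26, 0, 0, -0.32],
    [0, -0.65, 0.26, -0.26, 0, 0, -0.4],
    [0, -0.72, 0.29, -0.26, 0, 0, -0.4],
    [0, -0.72, 0.29, -0.26, 0, 0, -0.4]
  ]
}}

```text
t: 4.65
ee_pos: [561.2, -16.1, 138.0]
tool_rot: [0.674, 0.738, -0.0, 0.001]
contact_force: [0.2, -0.2, -2.2]
opening: 0.315
grasp_force: 59.0
```

```bash
python3 -c "
from h import *
plan((575.2,-312,140),5.5)"
```

```text
from [561.2 -16.1 138. ] shift [-0.7399 -0.0322 -0.0035] turn [ 0.0013  0.002  -0.005 ] t 4.65
```

>>> {"name": "move_arm", "arguments": {
  "commands": [
    [0, -0.06, -0.003, -0.004, 0, 0, 0],
    [0, -0.16, -0.007, -0.004, 0, 0, 0],
    [0, -0.26, -0.011, -0.004, 0, 0, 0],
    [0, -0.36, -0.016, -0.004, 0, 0, 0],
    [0, -0.46, -0.02, -0.004, 0, 0, 0],
    [0, -0.56, -0.024, -0.004, 0, 0, 0],
    [0, -0.66, -0.029, -0.004, 0, 0, -0.005],
    [0, -0.74, -0.032, -0.004, 0, 0, -0.005],
    [0, -0.74, -0.032, -0.004, 0, 0, -0.005],
    [0, -0.74, -0.032, -0.004, 0, 0, -0.005]
  ]
}}

```text
t: 5.65
ee_pos: [576.1, -307.7, 138.8]
tool_rot: [0.671, 0.741, 0.0, -0.0]
contact_force: [-0.4, 0.3, -1.6]
opening: 0.314
grasp_force: 59.1
```

```bash
python3 - <<'E'
from h import *
import cv2,pickle
plan((575.2,-313,40),5.5)
s=readout.get_state();im=optics.grab_frame('wrist');pickle.dump(s,open('s3.pkl','wb'))
cv2.imwrite('pics/w3.png',im[:,:,::-1]);print(s['ee_pos'],s['opening'])
E
```

```text
from [ 576.1 -307.7  138.8] shift [-0.0131 -0.0035  0.2469] turn [-0.0001 -0.001   0.0034] t 5.65
[ 576.07549891 -307.73901327  138.75833209] 0.3136046991042523
```

View pics/w3.png

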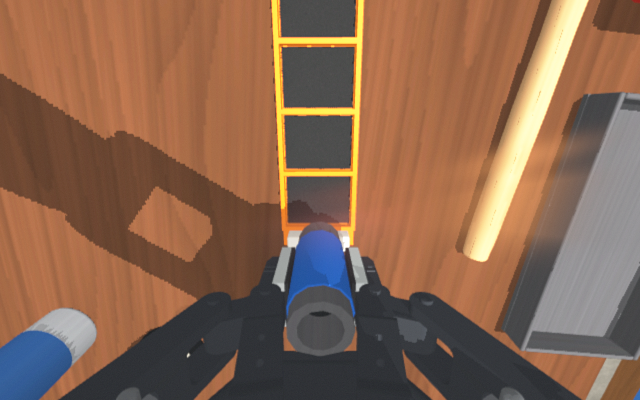

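```bash
python3 - <<'E'
from h import *
import pickle
np.set_printoptions(precision=1,suppress=True)
s=pickle.load(open('s3.pkl','rb'))
print(ray('wrist',[(318.5,41),(319,111),(319.5,173)],16,s)[:,:2])
q=s['ee_pos'];zb=q[2]-25
print('rim',ray('wrist',[(320,332)],zb+80,s)[:,:2])
E
```

```text
[[ 561.1 -175.8]
 [ 566.9 -229.9]
 [ 572.8 -284.5]]
rim [[ 575.4 -308.6]]
```

>>> {"name": "move_arm", "arguments": {
  "commands": [
    [0, -0.0125, -0.0035, 0.04, 0, 0, 0],
    [0, -0.0125, -0.0035, 0.12, 0, 0, 0],
    [0, -0.0125, -0.0035, 0.2, 0, 0, 0],
    [0, -0.0125, -0.0035, 0.24, 0, 0, 0],
    [0, -0.0125, -0.0035, 0.257, 0, 0, 0],
    [0, -0.0125, -0.0035, 0.26, 0, 0, 0],
    [0, -0.0125, -0.0035, 0.26, 0, 0, 0]
  ]
}}

```text
t: 6.4
ee_pos: [576.2, -313.3, 35.7]
tool_rot: [0.67, 0.742, 0.0, 0.001]
contact_force: [0.3, -0.4, -2.5]
opening: 0.319
grasp_force: 59.3
```

Lower 2 mm more, release, retreat up.

>>> {"name": "move_arm", "arguments": {
  "commands": [
    [0, 0, 0, 0.004, 0, 0, 0],
    [0, 0, 0, 0.005, 0, 0, 0],
    [0, 0, 0, 0.005, 0, 0, 0],
    [60, 0, 0, 0.005, 0, 0, 0],
    [60, 0, 0, 0.005, 0, 0, 0],
    [60, 0, 0, 0.005, 0, 0, 0],
    [60, 0, 0, 0.005, 0, 0, 0],
    [60, 0, 0, -0.04, 0, 0, 0],
    [60, 0, 0, -0.14, 0, 0, 0],
    [60, 0, 0, -0.24, 0, 0, 0],
    [60, 0, 0, -0.3, 0, 0, 0]
  ]
}}

```text
t: 7.5
ee_pos: [577.2, -314.4, 160.6]
tool_rot: [0.671, 0.742, 0.0, 0.003]
contact_force: [0.0, -0.2, 0.5]
opening: 0.702
grasp_force: 0.0
```

```bash
python3 - <<'E'
from h import *
plan((528.5,247.3,150),-18.65)
E
```

```text
from [ 577.2 -314.4  160.6] shift [1.4094 0.0199 0.0204] turn [0.0058 0.0031 0.4069] t 7.5
```

>>> {"name": "move_arm", "arguments": {
  "commands": [
    [60, 0.06, 0.001, 0, 0, 0, 0],
    [60, 0.98, 0.014, 0.015, 0.005, 0.003, 0.4],
    [60, 0.98, 0.014, 0.015, 0.005, 0.003, 0.4],
    [60, 0.98, 0.014, 0.015, 0.005, 0.003, 0.4],
    [60, 0.98, 0.014, 0.015, 0.005, 0.003, 0.4],
    [60, 0.98, 0.014, 0.015, 0.005, 0.003, 0.4],
    [60, 0.98, 0.014, 0.015, 0.005, 0.003, 0.4],
    [60, 0.98, 0.014, 0.015, 0.005, 0.003, 0.4],
    [60, 0.98, 0.014, 0.015, 0.005, 0.003, 0.4],
    [60, 0.98, 0.014, 0.015, 0.005, 0.003, 0.4]
  ]
}}

```text
t: 8.5
ee_pos: [541.3, 80.3, 150.4]
tool_rot: [0.809, 0.588, -0.0, -0.003]
contact_force: [0.6, -1.0, -0.0]
opening: 0.701
grasp_force: 0.0
```

```bash
python3 - <<'E'
from h import *
import cv2
plan((528.5,247.3,130),-18.65)
cv2.imwrite('pics/top1.png',cv2.resize(optics.grab_frame('top')[150:270,165:515,::-1],None,fx=2.2,fy=2.2,interpolation=cv2.INTER_CUBIC))
E
```

```text
from [541.3  80.3 150.4] shift [ 0.3871 -0.1591  0.0528] turn [-0.0042 -0.0029  0.0112] t 8.5
```

View pics/top1.png

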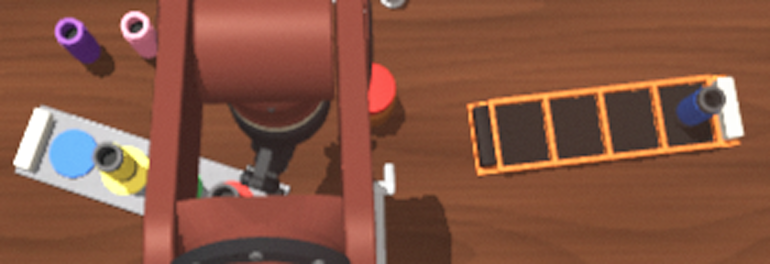

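The blue socket stands upright in the bay next to the white block (crop 690,110), and the blue disc is empty. Next is yellow.

>>> {"name": "move_arm", "arguments": {
  "commands": [
    [60, 0.387, -0.159, 0.05, 0, 0, 0.011],
    [60, 0.387, -0.159, 0.05, 0, 0, 0.011],
    [60, 0.387, -0.159, 0.05, 0, 0, 0.011],
    [60, 0.387, -0.159, 0.05, 0, 0, 0.011],
    [60, 0.387, -0.159, 0.05, 0, 0, 0.011],
    [60, 0.387, -0.159, 0.05, 0, 0, 0.011]
  ]
}}

```text
t: 9.15
ee_pos: [530.1, 243.3, 130.0]
tool_rot: [0.814, 0.581, -0.001, -0.002]
contact_force: [-0.5, 0.1, -1.5]
opening: 0.704
grasp_force: 0.0
```

```bash
python3 - <<'E'
from h import *
plan((528.5,247.3,35),-18.65)
E
```

```text
from [530.1 243.3 130. ] shift [ 0.0079 -0.006   0.2376] turn [-0.0046 -0.0013 -0.0045] t 9.15
```

>>> {"name": "move_arm", "arguments": {
  "commands": [
    [60, 0.008, -0.006, 0.04, 0, 0, 0],
    [60, 0.008, -0.006, 0.13, 0, 0, 0],
    [60, 0.008, -0.006, 0.22, 0, 0, 0],
    [60, 0.008, -0.006, 0.238, 0, 0, 0],
    [60, 0.008, -0.006, 0.238, 0, 0, 0],
    [0, 0.008, -0.006, 0.238, 0, 0, 0],
    [0, 0.008, -0.006, 0.238, 0, 0, 0],
    [0, 0.008, -0.006, 0.238, 0, 0, 0],
    [0, 0.008, -0.006, 0.238, 0, 0, 0],
    [0, 0.008, -0.006, 0.238, 0, 0, 0],
    [0, 0.008, -0.006, 0.238, 0, 0, 0]
  ]
}}

```text
t: 10.25
ee_pos: [529.6, 249.1, 36.8]
tool_rot: [0.813, 0.582, 0.001, -0.002]
contact_force: [-0.6, -1.0, 5.7]
opening: 0.339
grasp_force: 59.2
```

>>> {"name": "move_arm", "arguments": {
  "commands": [
    [0, 0, 0, -0.05, 0, 0, 0],
    [0, 0, 0, -0.15, 0, 0, 0],
    [0, 0, 0, -0.25, 0, 0, 0],
    [0, -0.06, 0.026, -0.26, 0, 0, 0],
    [0, -0.15, 0.064, -0.26, 0, 0, 0],
    [0, -0.25, 0.107, -0.26, 0, 0, -0.08],
    [0, -0.35, 0.15, -0.26, 0, 0, -0.16],
    [0, -0.45, 0.193, -0.26, 0, 0, -0.24],
    [0, -0.55, 0.236, -0.26, 0, 0, -0.32],
    [0, -0.65, 0.28, -0.26, 0, 0, -0.4],
    [0, -0.72, 0.31, -0.26, 0, 0, -0.4],
    [0, -0.72, 0.31, -0.26, 0, 0, -0.4]
  ]
}}

```text
t: 11.45
ee_pos: [552.2, -68.2, 137.0]
tool_rot: [0.677, 0.736, -0.001, -0.002]
contact_force: [-0.0, 0.3, -3.1]
opening: 0.339
grasp_force: 59.6
```

```bash
python3 -c "
from h import *
plan((569.8,-257.9,140),5.5)"
```

```text
from [552.2 -68.2 137. ] shift [-0.4761  0.0037 -0.0086] turn [-0.004  -0.0021 -0.0109] t 11.45
```

>>> {"name": "move_arm", "arguments": {
  "commands": [
    [0, -0.06, 0, -0.005, 0, 0, 0],
    [0, -0.16, 0.001, -0.008, 0, 0, 0],
    [0, -0.26, 0.002, -0.008, 0, 0, -0.01],
    [0, -0.36, 0.003, -0.008, 0, 0, -0.01],
    [0, -0.44, 0.004, -0.008, -0.004, -0.002, -0.01],
    [0, -0.476, 0.004, -0.008, -0.004, -0.002, -0.01],
    [0, -0.476, 0.004, -0.008, -0.004, -0.002, -0.01],
    [0, -0.476, 0.004, -0.008, -0.004, -0.002, -0.01]
  ]
}}

```text
t: 12.25
ee_pos: [570.3, -252.2, 138.9]
tool_rot: [0.671, 0.741, 0.001, -0.002]
contact_force: [0.1, 0.3, -2.7]
opening: 0.335
grasp_force: 59.6
```

```bash
python3 -c "
from h import *
plan((570.5,-258.2,34.5),5.5)"
```

```text
from [ 570.3 -252.2  138.9] shift [-0.0161 -0.0007  0.2609] turn [-0.0013 -0.0041  0.0036] t 12.25
```

>>> {"name": "move_arm", "arguments": {
  "commands": [
    [0, -0.016, 0, 0.04, 0, 0, 0],
    [0, -0.016, 0, 0.12, 0, 0, 0],
    [0, -0.016, 0, 0.2, 0, 0, 0],
    [0, -0.016, 0, 0.245, 0, 0, 0],
    [0, -0.016, 0, 0.26, 0, 0, 0],
    [0, -0.016, 0, 0.261, 0, 0, 0],
    [0, -0.016, 0, 0.261, 0, 0, 0]
  ]
}}

```text
t: 12.95
ee_pos: [571.6, -259.3, 34.8]
tool_rot: [0.671, 0.742, 0.001, -0.001]
contact_force: [-0.4, -0.6, -3.1]
opening: 0.335
grasp_force: 59.7
```

>>> {"name": "move_arm", "arguments": {
  "commands": [
    [0, 0, 0, 0.003, 0, 0, 0],
    [0, 0, 0, 0.003, 0, 0, 0],
    [60, 0, 0, 0.003, 0, 0, 0],
    [60, 0, 0, 0.003, 0, 0, 0],
    [60, 0, 0, 0.003, 0, 0, 0],
    [60, 0, 0, 0.003, 0, 0, 0],
    [60, 0, 0, -0.04, 0, 0, 0],
    [60, 0, 0, -0.14, 0, 0, 0],
    [60, 0, 0, -0.24, 0, 0, 0],
    [60, 0, 0, -0.3, 0, 0, 0],
    [60, 0, 0, -0.3, 0, 0, 0]
  ]
}}

```text
t: 14.05
ee_pos: [575.2, -262.5, 162.6]
tool_rot: [0.671, 0.741, 0.002, 0.005]
contact_force: [-0.3, -0.3, -0.0]
opening: 0.706
grasp_force: 0.0
```

```bash
python3 -c "
from h import *
plan((511,192.8,130),-18.65)"
```

```text
from [ 575.2 -262.5  162.6] shift [ 1.149  -0.0472  0.0749] turn [0.0102 0.0031 0.4059] t 14.05
```

>>> {"name": "move_arm", "arguments": {
  "commands": [
    [60, 0.06, -0.002, 0, 0, 0, 0],
    [60, 0.8, -0.033, 0.05, 0.01, 0.003, 0.4],
    [60, 0.8, -0.033, 0.05, 0.01, 0.003, 0.4],
    [60, 0.8, -0.033, 0.05, 0.01, 0.003, 0.4],
    [60, 0.8, -0.033, 0.05, 0.01, 0.003, 0.4],
    [60, 0.8, -0.033, 0.05, 0.01, 0.003, 0.4],
    [60, 0.8, -0.033, 0.05, 0.01, 0.003, 0.4],
    [60, 0.8, -0.033, 0.05, 0.01, 0.003, 0.4],
    [60, 0.8, -0.033, 0.05, 0.01, 0.003, 0.4]
  ]
}}

```text
t: 14.95
ee_pos: [525.6, 57.8, 135.2]
tool_rot: [0.81, 0.587, -0.003, -0.006]
contact_force: [0.9, -0.2, -0.6]
opening: 0.702
grasp_force: 0.0
```

```bash
python3 -c "
from h import *
plan((511,192.8,130),-18.65)"
```

```text
from [525.6  57.8 135.2] shift [ 0.3094 -0.1394  0.0154] turn [-0.0123 -0.0016  0.0087] t 14.95
```

>>> {"name": "move_arm", "arguments": {
  "commands": [
    [60, 0.309, -0.139, 0.012, -0.012, -0.002, 0.009],
    [60, 0.309, -0.139, 0.012, -0.012, -0.002, 0.009],
    [60, 0.309, -0.139, 0.012, -0.012, -0.002, 0.009],
    [60, 0.309, -0.139, 0.012, -0.012, -0.002, 0.009],
    [60, 0.309, -0.139, 0.012, -0.012, -0.002, 0.009],
    [60, 0.309, -0.139, 0.012, -0.012, -0.002, 0.009]
  ]
}}

```text
t: 15.55
ee_pos: [513.0, 189.9, 131.8]
tool_rot: [0.814, 0.581, 0.0, 0.0]
contact_force: [-0.1, -0.5, 0.0]
opening: 0.704
grasp_force: 0.0
```

```bash
python3 -c "
from h import *
plan((511,192.8,35),-18.65)"
```

```text
from [513.  189.9 131.8] shift [ 0.0053 -0.0072  0.2421] turn [ 0.0008  0.0003 -0.005 ] t 15.55
```

>>> {"name": "move_arm", "arguments": {
  "commands": [
    [60, 0.005, -0.007, 0.04, 0, 0, 0],
    [60, 0.005, -0.007, 0.13, 0, 0, 0],
    [60, 0.005, -0.007, 0.22, 0, 0, 0],
    [60, 0.005, -0.007, 0.242, 0, 0, 0],
    [60, 0.005, -0.007, 0.242, 0, 0, 0],
    [0, 0.005, -0.007, 0.242, 0, 0, 0],
    [0, 0.005, -0.007, 0.242, 0, 0, 0],
    [0, 0.005, -0.007, 0.242, 0, 0, 0],
    [0, 0.005, -0.007, 0.242, 0, 0, 0],
    [0, 0.005, -0.007, 0.242, 0, 0, 0],
    [0, 0.005, -0.007, 0.242, 0, 0, 0]
  ]
}}

```text
t: 16.65
ee_pos: [512.4, 194.8, 37.5]
tool_rot: [0.813, 0.582, 0.002, 0.001]
contact_force: [-1.1, -1.4, 6.0]
opening: 0.389
grasp_force: 59.9
```

>>> {"name": "move_arm", "arguments": {
  "commands": [
    [0, 0, 0, -0.05, 0, 0, 0],
    [0, 0, 0, -0.15, 0, 0, 0],
    [0, 0, 0, -0.25, 0, 0, 0],
    [0, -0.06, 0.03, -0.26, 0, 0, 0],
    [0, -0.15, 0.075, -0.26, 0, 0, 0],
    [0, -0.25, 0.125, -0.26, 0, 0, -0.08],
    [0, -0.35, 0.175, -0.26, 0, 0, -0.16],
    [0, -0.45, 0.225, -0.26, 0, 0, -0.24],
    [0, -0.55, 0.275, -0.26, 0, 0, -0.32],
    [0, -0.65, 0.325, -0.26, 0, 0, -0.4],
    [0, -0.72, 0.36, -0.26, 0, 0, -0.4],
    [0, -0.72, 0.36, -0.26, 0, 0, -0.4]
  ]
}}

```text
t: 17.85
ee_pos: [554.4, -128.8, 139.6]
tool_rot: [0.676, 0.737, 0.0, 0.002]
contact_force: [0.0, -0.3, -2.5]
opening: 0.39
grasp_force: 59.8
```

```bash
python3 -c "
from h import *
plan((564.5,-203.1,140),5.5)"
```

```text
from [ 554.4 -128.8  139.6] shift [-0.1873  0.0093 -0.0007] turn [ 0.0022  0.0022 -0.0098] t 17.85
```

>>> {"name": "move_arm", "arguments": {
  "commands": [
    [0, -0.06, 0.003, 0, 0, 0, 0],
    [0, -0.14, 0.007, 0, 0, 0, -0.01],
    [0, -0.187, 0.009, 0, 0.002, 0.002, -0.01],
    [0, -0.187, 0.009, 0, 0.002, 0.002, -0.01],
    [0, -0.187, 0.009, 0, 0.002, 0.002, -0.01]
  ]
}}

```text
t: 18.35
ee_pos: [563.8, -198.0, 138.8]
tool_rot: [0.671, 0.742, 0.001, -0.002]
contact_force: [-0.3, -0.1, -2.6]
opening: 0.387
grasp_force: 59.9
```

```bash
python3 -c "
from h import *
plan((565,-203.3,35.5),5.5)"
```

```text
from [ 563.8 -198.   138.8] shift [-0.0145  0.0022  0.2582] turn [-0.0018 -0.0036  0.0037] t 18.35
```

>>> {"name": "move_arm", "arguments": {
  "commands": [
    [0, -0.0135, 0.001, 0.04, 0, 0, 0],
    [0, -0.0135, 0.001, 0.12, 0, 0, 0],
    [0, -0.0135, 0.001, 0.2, 0, 0, 0],
    [0, -0.0135, 0.001, 0.243, 0, 0, 0],
    [0, -0.0135, 0.001, 0.257, 0, 0, 0],
    [0, -0.0135, 0.001, 0.258, 0, 0, 0],
    [0, -0.0135, 0.001, 0.258, 0, 0, 0]
  ]
}}

```text
t: 19.05
ee_pos: [564.8, -203.1, 35.3]
tool_rot: [0.67, 0.742, 0.0, -0.001]
contact_force: [-0.5, 0.1, -1.0]
opening: 0.383
grasp_force: 60.0
```

>>> {"name": "move_arm", "arguments": {
  "commands": [
    [0, 0, 0, 0.002, 0, 0, 0],
    [0, 0, 0, 0.002, 0, 0, 0],
    [60, 0, 0, 0.002, 0, 0, 0],
    [60, 0, 0, 0.002, 0, 0, 0],
    [60, 0, 0, 0.002, 0, 0, 0],
    [60, 0, 0, 0.002, 0, 0, 0],
    [60, 0, 0, -0.04, 0, 0, 0],
    [60, 0, 0, -0.14, 0, 0, 0],
    [60, 0, 0, -0.24, 0, 0, 0],
    [60, 0, 0, -0.3, 0, 0, 0],
    [60, 0, 0, -0.3, 0, 0, 0]
  ]
}}

```text
t: 20.15
ee_pos: [568.9, -206.0, 163.1]
tool_rot: [0.671, 0.742, 0.002, 0.005]
contact_force: [1.2, -0.2, 0.4]
opening: 0.698
grasp_force: 0.0
```

```bash
python3 -c "
from h import *
plan((488.4,140.5,130),-18.65)"
```

```text
from [ 568.9 -206.   163.1] shift [ 0.8825 -0.1139  0.078 ] turn [0.0094 0.0022 0.4069] t 20.15
```

>>> {"name": "move_arm", "arguments": {
  "commands": [
    [60, 0.06, -0.008, 0, 0, 0, 0],
    [60, 0.88, -0.114, 0.07, 0.009, 0.002, 0.407],
    [60, 0.88, -0.114, 0.07, 0.009, 0.002, 0.407],
    [60, 0.88, -0.114, 0.07, 0.009, 0.002, 0.407],
    [60, 0.88, -0.114, 0.07, 0.009, 0.002, 0.407],
    [60, 0.88, -0.114, 0.07, 0.009, 0.002, 0.407],
    [60, 0.88, -0.114, 0.07, 0.009, 0.002, 0.407],
    [60, 0.88, -0.114, 0.07, 0.009, 0.002, 0.407],
    [60, 0.88, -0.114, 0.07, 0.009, 0.002, 0.407],
    [60, 0.88, -0.114, 0.07, 0.009, 0.002, 0.407],
    [60, 0.88, -0.114, 0.07, 0.009, 0.002, 0.407]
  ]
}}

```text
t: 21.25
ee_pos: [484.4, 140.7, 128.6]
tool_rot: [0.813, 0.583, -0.003, -0.005]
contact_force: [-0.7, 0.1, -0.3]
opening: 0.704
grasp_force: 0.0
```

```bash
python3 - <<'E'
from h import *
import cv2
plan((488.4,140.5,35),-18.65)
cv2.imwrite('pics/top2.png',cv2.resize(optics.grab_frame('top')[150:270,165:515,::-1],None,fx=2.2,fy=2.2,interpolation=cv2.INTER_CUBIC))
E
```

```text
from [484.4 140.7 128.6] shift [0.0026 0.0123 0.234 ] turn [-0.0111 -0.001  -0.0008] t 21.25
```

View pics/top2.png

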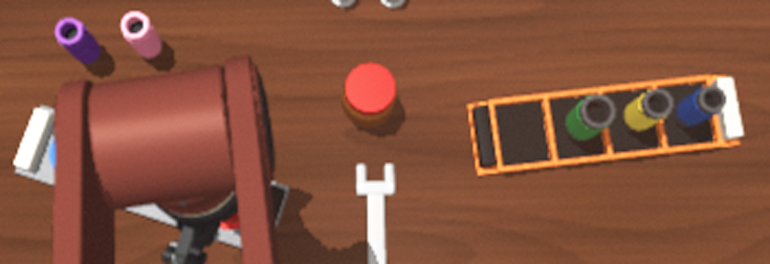

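Blue, yellow and green stand upright in bays 1–3 from the white block (crop 700,105 / 645,110 / 590,115). Red is next.

>>> {"name": "move_arm", "arguments": {
  "commands": [
    [60, 0.0035, 0.012, 0.03, -0.011, 0, 0],
    [60, 0.0035, 0.012, 0.12, -0.011, 0, 0],
    [60, 0.0035, 0.012, 0.21, -0.011, 0, 0],
    [60, 0.0035, 0.012, 0.234, -0.011, 0, 0],
    [60, 0.0035, 0.012, 0.234, -0.011, 0, 0],
    [0, 0.0035, 0.012, 0.234, -0.011, 0, 0],
    [0, 0.0035, 0.012, 0.234, -0.011, 0, 0],
    [0, 0.0035, 0.012, 0.234, -0.011, 0, 0],
    [0, 0.0035, 0.012, 0.234, -0.011, 0, 0],
    [0, 0.0035, 0.012, 0.234, -0.011, 0, 0],
    [0, 0.0035, 0.012, 0.234, -0.011, 0, 0]
  ]
}}

```text
t: 22.4
ee_pos: [490.0, 142.0, 37.3]
tool_rot: [0.812, 0.583, 0.002, 0.0]
contact_force: [-1.4, -0.5, 6.7]
opening: 0.361
grasp_force: 59.1
```

>>> {"name": "move_arm", "arguments": {
  "commands": [
    [0, 0, 0, -0.05, 0, 0, 0],
    [0, 0, 0, -0.15, 0, 0, 0],
    [0, 0, 0, -0.25, 0, 0, 0],
    [0, -0.06, 0.038, -0.26, 0, 0, -0.04],
    [0, -0.15, 0.094, -0.26, 0, 0, -0.1],
    [0, -0.25, 0.156, -0.26, 0, 0, -0.18],
    [0, -0.35, 0.219, -0.26, 0, 0, -0.26],
    [0, -0.45, 0.281, -0.26, 0, 0, -0.34],
    [0, -0.55, 0.344, -0.26, 0, 0, -0.4],
    [0, -0.633, 0.396, -0.26, 0, 0, -0.41],
    [0, -0.633, 0.396, -0.26, 0, 0, -0.41],
    [0, -0.633, 0.396, -0.26, 0, 0, -0.41]
  ]
}}

```text
t: 23.6
ee_pos: [557.0, -149.5, 138.5]
tool_rot: [0.67, 0.742, 0.001, -0.001]
contact_force: [-0.4, 0.2, -2.1]
opening: 0.358
grasp_force: 59.6
```

```bash
python3 -c "
from h import *
plan((559.5,-148.5,35.3),5.5)"
```

```text
from [ 557.  -149.5  138.5] shift [0.0013 0.0063 0.258 ] turn [ 0.0002 -0.0021  0.0053] t 23.6
```

>>> {"name": "move_arm", "arguments": {
  "commands": [
    [0, 0.002, 0.005, 0.04, 0, 0, 0],
    [0, 0.002, 0.005, 0.12, 0, 0, 0],
    [0, 0.002, 0.005, 0.2, 0, 0, 0],
    [0, 0.002, 0.005, 0.243, 0, 0, 0],
    [0, 0.002, 0.005, 0.257, 0, 0, 0],
    [0, 0.002, 0.005, 0.258, 0, 0, 0],
    [0, 0.002, 0.005, 0.258, 0, 0, 0]
  ]
}}

```text
t: 24.3
ee_pos: [559.0, -146.3, 34.9]
tool_rot: [0.669, 0.743, 0.001, -0.001]
contact_force: [0.2, -0.1, -2.8]
opening: 0.359
grasp_force: 59.4
```

>>> {"name": "move_arm", "arguments": {
  "commands": [
    [0, -0.003, 0, 0.002, 0, 0, 0],
    [0, -0.003, 0, 0.002, 0, 0, 0],
    [60, -0.003, 0, 0.002, 0, 0, 0],
    [60, -0.003, 0, 0.002, 0, 0, 0],
    [60, -0.003, 0, 0.002, 0, 0, 0],
    [60, -0.003, 0, 0.002, 0, 0, 0],
    [60, -0.003, 0, -0.04, 0, 0, 0],
    [60, -0.003, 0, -0.14, 0, 0, 0],
    [60, -0.003, 0, -0.24, 0, 0, 0],
    [60, 0.1, 0, -0.3, 0, 0, 0],
    [60, 0.3, 0, -0.3, 0, 0, 0],
    [60, 0.3, 0, -0.3, 0, 0, 0]
  ]
}}

```text
t: 25.5
ee_pos: [547.3, -26.5, 157.6]
tool_rot: [0.669, 0.743, 0.002, 0.001]
contact_force: [-0.1, 0.1, -0.4]
opening: 0.7
grasp_force: 0.0
```

```bash
python3 - <<'E'
from h import *
import cv2
t=optics.grab_frame('top')[165:245,365:515,::-1]; 
cv2.imwrite('pics/top3.png',cv2.resize(t,None,fx=5,fy=5,interpolation=cv2.INTER_CUBIC))
E
```

```text
(no output)
```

View pics/top3.png

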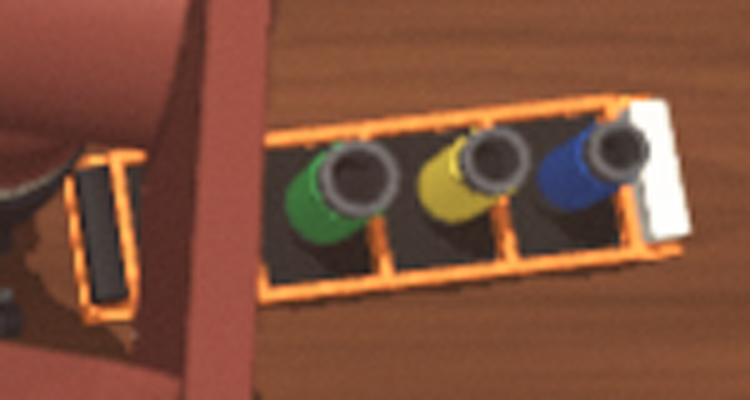

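The arm hides the red bay (crop x 140–260), while the other three stand well inside their bays. I'll check red with the scene camera.

```bash
python3 - <<'E'
from h import *
import cv2
t=optics.grab_frame('scene')[110:230,150:310,::-1]
cv2.imwrite('pics/scene3.png',cv2.resize(t,None,fx=5,fy=5,interpolation=cv2.INTER_CUBIC))
E
```

```text
(no output)
```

View pics/scene3.png

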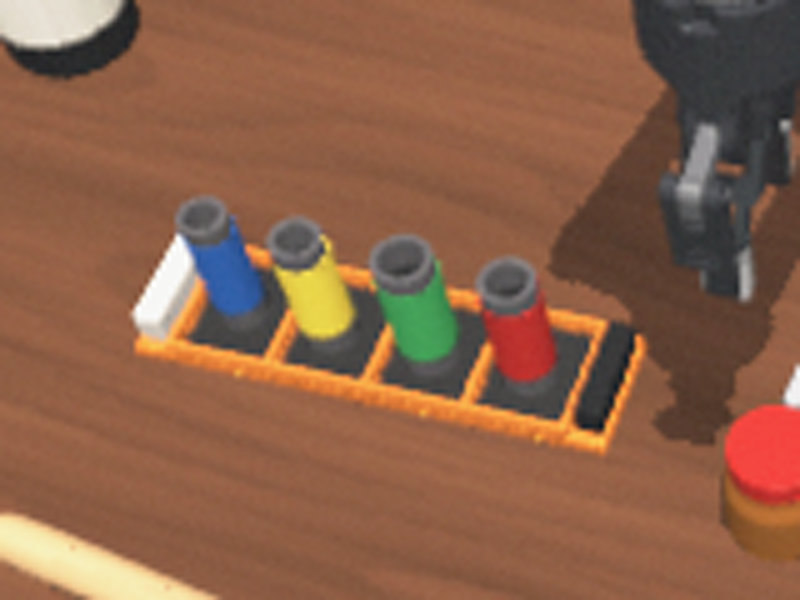

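All four stand upright, one per bay, in the order blue, yellow, green, red from the white block (crop 225,260 to 520,325). The gripper is clear of everything.

```bash
python3 -c "
from workcell import ctrl
print(ctrl.close_job())"
```

```text
the job is handed in; nothing more can be done
None
```

The job is handed in: all four sockets stand upright in the orange tray, one per bay, in the order blue, yellow, green, red from the white end, after about 26 s of robot time; the judge's verdict was not shown.

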